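# Scan the barcode of the large reagent bottle with the hand scanner

### The arm

A 6-joint arm with a two-finger parallel gripper is mounted at the origin on a cart in front of the work surface, level with it; the furniture and walls round the work are solid. World frame = base frame: x ahead of the robot, y to its left, z up, the work surface at z = 0. Lengths are in m, angles in degrees, forces in N, time in s.
With the tool pointing down it reaches from about 0.325 to 0.85 m from the base axis. Payload 15.5 kg.
Tool frame: the origin (TCP) lies midway between the tips of the shut fingers; the grasp point (between the pads) lies 19 mm behind it; z points along the fingers, y is the line along which they close (so a half turn about z gives the same grasp; the last joint's range is limited). The gripper opens to 91 mm and grips with 3 to 60 N. Pads are 32 mm wide; open, the fingers measure 118 mm over their backs; the gripper's body (76 mm by 178 mm) begins 60 mm behind the grasp point.
Start: joints at [-72.909, 28.281, 77.091, -0, 74.628, -5.472], TCP at [0.24, -0.577, 0.214] pointing down, gripper open.
Joint ranges: [-166.48, 166.48], [-47.26, 123.95], [12.59, 153.08], [-70.14, 250.14], [6.76, 159.57], [-176.63, 176.63]. Speed limits (degrees/s): [108.29, 108.29, 147.25, 172.46, 172.46, 172.46].

### API

Orientations are given as a 3x3 rotation matrix whose columns are the frame's x, y, z axes.
In Python, from bench import ctrl gives the robot as it stands. The module is installed in compiled form; this text tells all that it offers. Calls block until the motion is done:
- ctrl.goto(position, orientation): joint-space move of the TCP to a pose.
- ctrl.move_l(position, vel=0.15, ori=None, contact_N=None): straight line of the TCP; ori=None keeps the orientation; vel is the mean speed in m/s. With contact_N (N) it stops when the force on the tool has changed by that much, and returns True; else False.
- ctrl.movej(angles): joint-space move.
- ctrl.command_gripper(opening): opening from 0.0 (shut) to 1.0 (fully open); the grip force is fixed at half the most; returns when the fingers have stopped.
- ctrl.sleep(seconds).
- ctrl.ik(position, orientation): joint angles nearest the present ones, or None.
- ctrl.read_camera(name): name is "side" or "top" or "wrist"; returns the picture (384x512x3 uint8, blue, green, red); there is no depth.
- ctrl.camera_params(name): a dict with "fx", "fy", "cx", "cy" (pixels), "pose" (4x4, takes a point from camera to world coordinates); the wrist camera has in their place "T_tool_cam" (4x4, takes a point from camera to tool coordinates, whose origin is the TCP and whose axes are the flange's). Camera axes: x right, y up, looking along -z (the intrinsics and any distortion apply to the point x, -y, -z); pixel columns grow to the right and rows downward; lengths in m; the calibration is good to about 2 mm. A picture is of the moment at which its call begins: read the wrist's pose just before it. camera_params takes no time and is no camera call.
A pose or a line that the arm cannot do raises ctrl.MotionError and nothing moves.
- ctrl.sign_off(): hands the job in; it is judged then, once.
Readings, each from a call of its own:
- ctrl.current_t(): time.
- ctrl.current_q(): joint angles.
- ctrl.current_dq(): joint speeds.
- ctrl.current_effort(): joint torques, N m.
- ctrl.current_tool_pos(): TCP position.
- ctrl.current_eef_rot(): TCP orientation.
- ctrl.current_contact_force(): force on the tool from outside, world axes, zero at the start.
- ctrl.current_wrist_torque(): the same for the moment, N m.
- ctrl.current_grip_width(): opening from 0.0 (shut) to 1.0 (fully open).
- ctrl.current_grasp_force(): force on a finger pad.
Only numpy, scipy, OpenCV 4.12 (cv2) and the standard library are available. Lean on these libraries where they do the work, as an engineer would, in place of code of your own. Each camera call takes 0.05 s, during which the arm holds its last target. There are 200 camera calls.

### The job

Lift the hand barcode scanner straight up, well clear of its charging cradle, and, keeping it level all the while, carry it to the larger of the two reagent bottles and hold it there level and still, its window square to the bottle's barcode sticker and pointing at the sticker's centre from about 10 cm away. Do not shift or tip the bottles or the other loose things on the bench. Finish while still holding the scanner steady in the air like this: do not put it down or let go.

Things in the scene. Friction and masses are not known exactly. Their poses are not given: they have to be found in the camera images.
- scanner_mid (a point): centre of the hand barcode scanner, a plain grey bar with a black nose, 118 mm long (x), 34 mm wide (y), 30 mm high (z), about 0.16 kg. It lies loose and level in its cradle, centre 45 mm above the bench. +x points to its nose, +z up through the trigger key. Its flat parallel sides (y) can be pinched from above.
- scanner_window (a point): centre of the scanner's window, in the middle of the end face of the nose, 59 mm in +x from scanner_mid, same axes. The scanner looks along +x.
- scanner: the scanner as a body; its origin is the centre of its underside, 15 mm below scanner_mid, same axes
- cradle: white charging cradle, fixed to the bench, 130 x 64 mm, 38 mm high; origin at the centre of its underside, x along the scanner. Two end saddles carry the scanner's underside at 30 mm; cheeks and end stops, 2 mm clear of it, rise to 38 mm. Within 38 mm of the centre along x the scanner's sides are open to fingers above a 12 mm base. Nothing clips it in.
- bottle_large_label (a point): centre of the barcode sticker on the larger bottle (the one to scan), on its surface 60 mm above the bench. Sticker 60 mm wide round the bottle, 54 mm high, upright black bars on white. +x points from the sticker straight into the bottle (its axis is 34 mm in), +z up: a scanner square to the sticker has its own +x along this +x.
- bottle_large: larger reagent bottle with ribbed blue cap, loose, 66 mm across, 142 mm high; origin at the centre of its underside, barcode on its -x side
- bottle_small: smaller reagent bottle of like shape, loose, 43 mm across, 96 mm high, with a smaller barcode; not to be scanned or touched; origin at the centre of its underside
- sample_pot: small clear pot with white lid, loose, 43 mm across, 48 mm high; origin at the centre of its underside; leave alone
- petri_dish: flat clear dish, loose, 62 mm across, 15 mm high; origin at the centre of its underside; leave alone
- tape_roll: roll of masking tape lying flat, loose, 98 mm across, 25 mm high; origin at the centre of its underside; leave alone

How it is judged (in metres and radians):
On the way:
1. the scanner is lifted clear of its cradle: gripped, its centre more than 65 mm above the bench, no contact with the cradle, level within 0.2 rad (height (world z) of scanner_mid above 0.065 m and contact force between scanner and cradle below 0.1 N and contact force between the fingers and scanner above 1 N and angle between scanner_mid's own z axis and vertical below 0.2 rad), for 0.1 s.
At the end, for the whole second after the job is handed in: Held by the gripper, scanner centre over 40 mm up, touching no cradle or bottle, still (20 mm/s, 0.15 rad/s), level within 0.15 rad; larger bottle's sticker centre 60 to 140 mm ahead of the window, within 18 mm of its line of sight sideways and in height, square within 0.25 rad (contact force between the fingers and scanner above 1 N and contact force between scanner and cradle below 0.1 N and contact force between scanner and bottle_large below 0.1 N and contact force between scanner and bottle_small below 0.1 N and height (world z) of scanner_mid above 0.04 m and angle between scanner_mid's own z axis and vertical below 0.15 rad and linear speed of scanner below 0.02 m/s and angular speed of scanner below 0.15 rad/s and x of bottle_large_label in the frame of scanner_window between 0.06 and 0.14 m and y of bottle_large_label in the frame of scanner_window between -0.018 and 0.018 m and z of bottle_large_label in the frame of scanner_window between -0.018 and 0.018 m and x of scanner_window in the frame of bottle_large_label below -0.05 m and angle between the x axis of scanner_window and the x axis of bottle_large_label, either way round below 0.25 rad and angle between bottle_large's own z axis and vertical below 0.1 rad); the arm keeps its last pose, push and grip.
It fails at once if the scanner is tilted more than 0.4 rad from level (angle between scanner_mid's own z axis and vertical above 0.4 rad).
It fails at once if the larger bottle is shifted by more than 10 mm or tipped (distance of bottle_large from where it was at the start of the episode above 0.01 m or angle between bottle_large's own z axis and vertical above 0.2 rad).
It fails at once if the smaller bottle is shifted by more than 10 mm or tipped (distance of bottle_small from where it was at the start of the episode above 0.01 m or angle between bottle_small's own z axis and vertical above 0.2 rad).
It fails at once if another loose thing is shifted by more than 20 mm (distance of any of sample_pot, petri_dish, tape_roll from where it was at the start of the episode above 0.02 m).
It also fails if it takes over 34 s, if anything falls off the work surface, if the arm or the gripper's body presses on something with over 40 N, if the wrist force passes 120 N, or if a joint passes its speed limit or range.

## Working session

There is one attempt and no reset: what is moved stays moved. The work goes in short steps, each a Python script; the robot and the scene stay as the last script left them, time stands still between calls to the robot, and variables do not carry over. Pictures are saved under pics/ and viewed, at most 10 in all, crops included, and the job is handed in when it is done.

```bash
mkdir -p pics
python3 - <<'E'
from bench import ctrl
import cv2,numpy as np
np.set_printoptions(precision=4,suppress=True)
for n in("top","side"):
    cv2.imwrite(f"pics/{n}0.png",ctrl.read_camera(n)); print(n,ctrl.camera_params(n))
print(ctrl.camera_params("wrist"),ctrl.current_eef_rot(),ctrl.current_t())
E
```

```text
top {'fx': 459.58018527719065, 'fy': 459.58018527719065, 'cx': 251.23630548380734, 'cy': 187.18897206522732, 'pose': array([[-0.0188,  0.9952, -0.0961,  0.426 ],
       [-0.9998, -0.018 ,  0.0092,  0.0046],
       [ 0.0074,  0.0962,  0.9953,  1.5152],
       [ 0.    ,  0.    ,  0.    ,  1.    ]])}
side {'fx': 488.9635975933055, 'fy': 488.9635975933055, 'cx': 254.1699807137042, 'cy': 196.70135985130653, 'pose': array([[-0.6415,  0.3367, -0.6893, -0.4777],
       [-0.7667, -0.2529,  0.59  ,  0.8713],
       [ 0.0243,  0.907 ,  0.4203,  0.6902],
       [ 0.    ,  0.    ,  0.    ,  1.    ]])}
{'fx': 282.69605828354656, 'fy': 282.69605828354656, 'cx': 258.94367686616704, 'cy': 188.99647576397044, 'T_tool_cam': array([[ 0.0004,  0.9626,  0.2709,  0.0759],
       [ 1.    , -0.0003, -0.0004,  0.0005],
       [-0.0003,  0.2709, -0.9626, -0.1709],
       [ 0.    ,  0.    ,  0.    ,  1.    ]])} [[ 0.9235  0.3837 -0.0003]
 [ 0.3837 -0.9235  0.0011]
 [ 0.0001 -0.0011 -1.    ]] 0.1
```

View pics/top0.png

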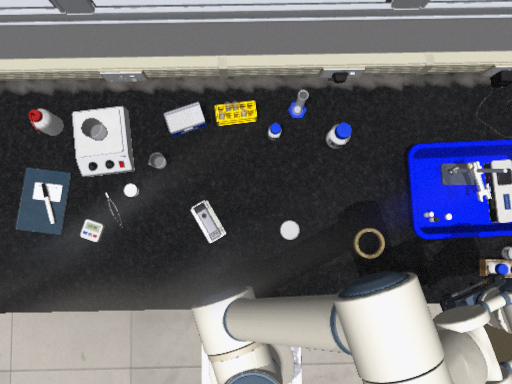

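View pics/side0.png

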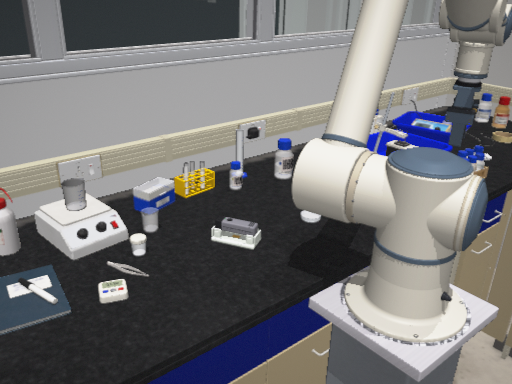

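Run:
```python
import cv2,numpy as np
t=cv2.imread("pics/top0.png");s=cv2.imread("pics/side0.png")
f=lambda im,x,y:cv2.resize(im[y:y+60,x:x+80],(400,300),interpolation=cv2.INTER_CUBIC)
cv2.imwrite("pics/crop.png",np.vstack([np.hstack([f(t,170,190),f(t,300,105)]),np.hstack([f(s,200,200),f(s,245,125)])]))
```

```text
(no output)
```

View pics/crop.png

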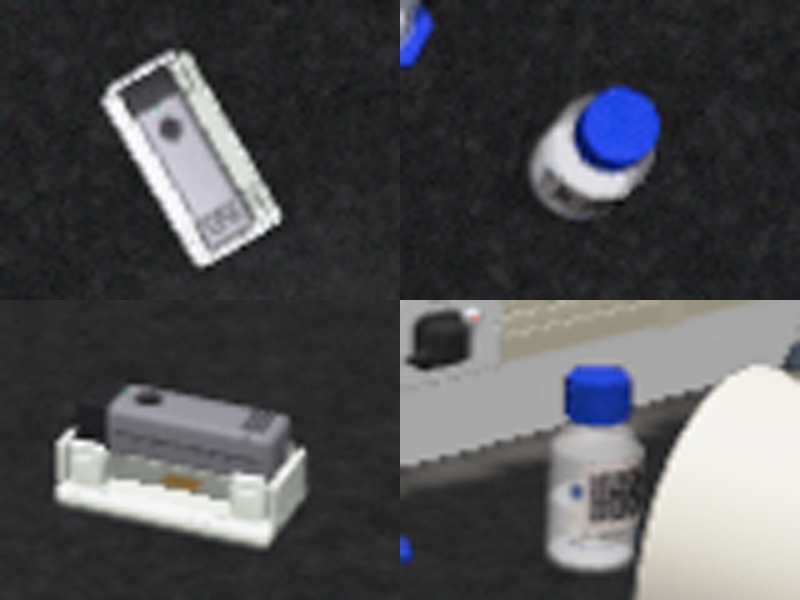

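```bash
cat > h.py <<'E'
import numpy as np,cv2
from bench import ctrl
np.set_printoptions(precision=4,suppress=True)
def ray(n,u,v,T=None):
    p=ctrl.camera_params(n); T=p["pose"] if T is None else T
    return T[:3,3],T[:3,:3]@np.array([(u-p["cx"])/p["fx"],-(v-p["cy"])/p["fy"],-1])
def onz(n,u,v,z,T=None):
    o,d=ray(n,u,v,T); return o+d*(z-o[2])/d[2]
def wristT():
    T=np.eye(4);T[:3,:3]=ctrl.current_eef_rot();T[:3,3]=ctrl.current_tool_pos()
    return T@ctrl.camera_params("wrist")["T_tool_cam"]
def down(yaw): # tool x at world yaw, pointing down
    c,s=np.cos(yaw),np.sin(yaw); return np.array([[c,s,0],[s,-c,0],[0,0,-1.]])
E
python3 - <<'E'
from h import *
c=[onz("top",170+x/5,190+y/5,.06) for x,y in((118,92),(172,66),(253,228),(203,252))]
c=np.array(c);print(c,c.mean(0),np.linalg.norm(c[0]-c[1]),np.linalg.norm(c[1]-c[2]))
d=c[0]+c[1]-c[2]-c[3];print("yaw",np.degrees(np.arctan2(d[1],d[0])))
print("cap top",onz("top",300+220/5,105+123/5,.142),onz("side",284.6,125+73/5,.142))
print("side bottom",onz("side",245+193/5,125+262/5,0),"sticker ray z.06",onz("side",245+214/5,125+197/5,.06))
for n,u,v,z in(("small",274,128,.096),("petri",290,230,.015),("tape",369,243,.025),("pot",131,190,.048)): print(n,onz("top",u,v,z))
E
```

```text
[[0.5023 0.1747 0.06  ]
 [0.5182 0.1404 0.06  ]
 [0.4151 0.0904 0.06  ]
 [0.4007 0.122  0.06  ]] [0.4591 0.1319 0.06  ] 0.037774898211181566 0.11454717276481913
yaw 26.656541580906964
cap top [ 0.7295 -0.2937  0.142 ] [ 0.7288 -0.2977  0.142 ]
side bottom [ 0.7186 -0.2929  0.    ] sticker ray z.06 [ 0.6947 -0.2871  0.06  ]
small [ 0.7485 -0.0836  0.096 ]
petri [ 0.4286 -0.1327  0.015 ]
tape [ 0.3821 -0.3856  0.025 ]
pot [0.5655 0.3758 0.048 ]
```

Run:
```python
from h import *
r=np.radians
for p,y in(((.5,-.235,.25),165),((.459,.132,.15),206.7),((.543,-.246,.041),165),((.5,-.235,.25),-15),((.459,.132,.15),26.7),((.543,-.246,.041),-15)):
    print(y,ctrl.ik(np.array(p),down(r(y))))
try: ctrl.goto(np.array([.5,-.235,.25]),down(r(165)))
except ctrl.MotionError as e: print(e)
print(ctrl.current_t(),ctrl.current_tool_pos())
np.save("T1.npy",wristT()); im=ctrl.read_camera("wrist")
cv2.imwrite("pics/w1.png",im)
```

```text
165 [ -31.3666   20.4326   84.5366   -0.       75.0308 -106.3666]
206.7 [   8.8757   21.3695  101.9577   -0.       56.6728 -107.8243]
165 [ -30.1103   38.04     90.8147   -0.       51.1452 -105.1103]
-15 [-31.3666  20.4326  84.5366  -0.      75.0308  73.6334]
26.7 [  8.8757  21.3695 101.9577  -0.      56.6728  72.1757]
-15 [-30.1103  38.04    90.8147  -0.      51.1452  74.8897]
1.7167 [ 0.4998 -0.2356  0.2499]
```

View pics/w1.png

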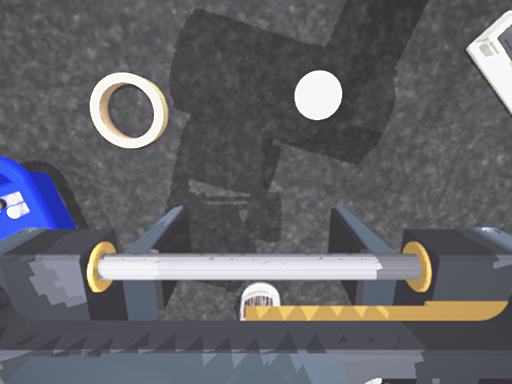

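Run:
```python
from h import *
r=np.radians
d=np.array([np.cos(r(-15)),np.sin(r(-15)),0]);up=np.array([0,0,1.])
L=np.array([.695,-.287,.06])
for pit in(45,40,35):
    c,s=np.cos(r(pit)),np.sin(r(pit))
    x=c*d+s*up; z=s*d-c*up; R=np.c_[x,np.cross(z,x),z]
    cam=L-.234*d+.27*up; p=cam-R@ctrl.camera_params("wrist")["T_tool_cam"][:3,3]
    q=ctrl.ik(p,R); print(pit,p,q)
    if q is not None: break
ctrl.goto(p,R)
print(ctrl.current_t(),ctrl.current_tool_pos())
np.save("T2.npy",wristT()); im=ctrl.read_camera("wrist")
cv2.imwrite("pics/w2.png",im)
```

```text
45 [ 0.5332 -0.2444  0.1549] [-41.607   25.0543 125.6531 122.9689  22.1775 -54.5138]
3.7 [ 0.5337 -0.2446  0.1553]
```

View pics/w2.png

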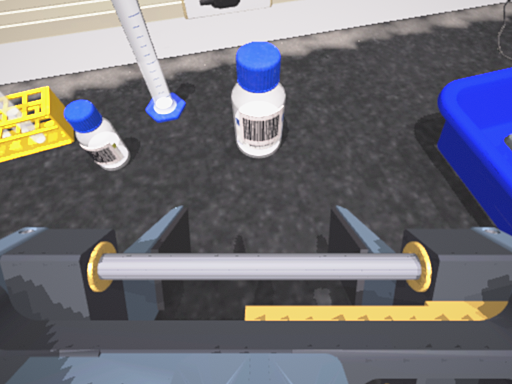

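Bottle is in clear view; label bars at about (263,128). Enlarging; meanwhile moving above the scanner.

Run:
```python
from h import *
r=np.radians
im=cv2.imread("pics/w2.png")
crop=cv2.resize(im[36:166,215:305],None,fx=4.5,fy=4.5,interpolation=cv2.INTER_CUBIC)
yaw=r(26.7)
ctrl.goto(np.array([.459,.132,.16])-.04*np.array([np.cos(yaw),np.sin(yaw),0]),down(yaw))
print(ctrl.current_t(),ctrl.current_q(),ctrl.current_tool_pos())
T=wristT();np.save("T3.npy",T);w=ctrl.read_camera("wrist")
cv2.imwrite("pics/w3.png",w)
h=crop.shape[0]
w2=cv2.copyMakeBorder(w[:,56:440],0,h-384,0,0,cv2.BORDER_CONSTANT)
o=np.hstack([crop,w2]);print(o.shape,crop.shape);cv2.imwrite("pics/c3.png",o)
```

```text
5.7167 [  7.2294  17.6948 106.289    0.0422  56.03    70.5167] [0.4232 0.114  0.1599]
(585, 789, 3) (585, 405, 3)
```

View pics/c3.png

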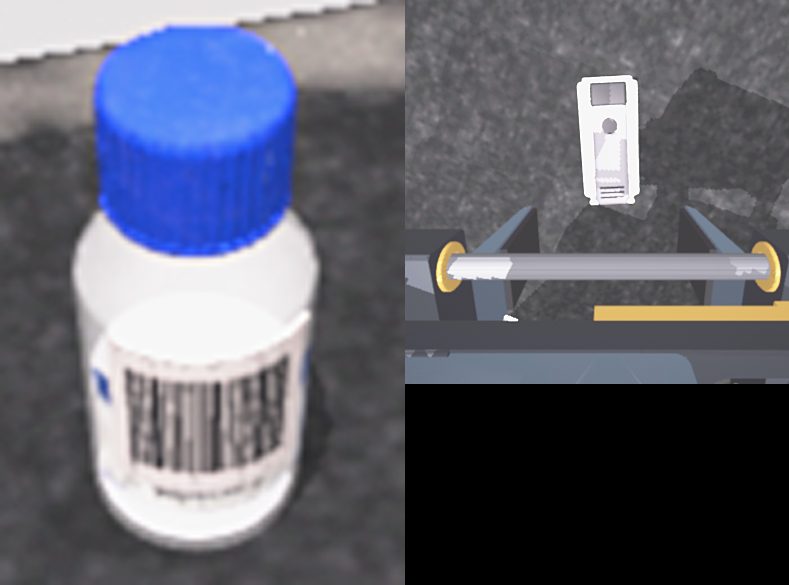

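Run:
```python
from h import *
T=np.load("T2.npy");B=np.array([.729,-.296])
P=lambda x,y:(215+x/4.5,36+y/4.5)
# axis bearing from silhouettes
for y,a,b in((420,88,308),(270,74,320),(150,97,294)):
    e=[ray("wrist",*P(x,y),T)[1][:2] for x in(a,b)];o=T[:2,3]
    e=[v/np.linalg.norm(v) for v in e];m=e[0]+e[1];m/=np.linalg.norm(m)
    v=B-o;print("axis lateral offset of B from bearing",m[0]*v[1]-m[1]*v[0], "half-ang",np.degrees(np.arccos(e[0]@e[1])/2))
print("captop",onz("wrist",*P(196,85),.142,T) if 0 else onz("wrist",215+196/4.5,36+85/4.5,.142,T))
for C in (B,B+[.0,.004],B-[.0,.004]):
  for nm,x,y in(("L",123,370),("R",290,355),("l",133,470),("r",280,452),("C",206,413)):
    o,d=ray("wrist",*P(x,y),T);w=o[:2]-C
    a,b,c=d[:2]@d[:2],w@d[:2],w@w-.0335**2
    t=(-b-np.sqrt(max(b*b-a*c,0)))/a;p=o+t*d;print(nm,p,np.degrees(np.arctan2(*(C-p[:2])[::-1])))
T=np.load("T3.npy")
c=np.array([onz("wrist",x-405+56,y,.06,T) for x,y in((590,82),(625,82),(628,203),(596,203))])
print(c,c.mean(0),np.linalg.norm(c[0]-c[1]),np.linalg.norm(c[1]-c[2]))
d=c[0]+c[1]-c[2]-c[3];print("yaw",np.degrees(np.arctan2(d[1],d[0])))
```

```text
axis lateral offset of B from bearing 0.0016160340243354387 half-ang 7.308717274502457
axis lateral offset of B from bearing 0.0012667184363002737 half-ang 7.09372266686058
axis lateral offset of B from bearing 0.000875330282819678 half-ang 5.149625666754536
captop [ 0.726  -0.2962  0.142 ]
L [ 0.7068 -0.2709  0.0754] -48.459811513090685
R [ 0.7024 -0.3164  0.0732] 37.560707648094024
l [ 0.706  -0.2717  0.0343] -46.59881802576519
r [ 0.702  -0.3158  0.0335] 36.31646696125985
C [ 0.6959 -0.2911  0.0645] -8.490105565257718
L [ 0.7035 -0.2703  0.0789] -40.31843004790669
R [ 0.7091 -0.3189  0.0659] 53.519324231698526
l [ 0.7028 -0.2711  0.0382] -38.644128445888555
r [ 0.708  -0.3181  0.0259] 51.17351481420542
C [ 0.6955 -0.291   0.0649] -1.7849104177328765
L [ 0.7111 -0.2717  0.0708] -57.6464634144756
R [ 0.6991 -0.3152  0.0769] 26.91855297191042
l [ 0.71   -0.2724  0.0293] -55.46640098709568
r [ 0.6989 -0.3147  0.0375] 25.953050062855663
C [ 0.6967 -0.2913  0.0636] -15.099135768254756
[[0.5051 0.1727 0.06  ]
 [0.5192 0.1446 0.06  ]
 [0.419  0.0887 0.06  ]
 [0.4045 0.1176 0.06  ]] [0.4619 0.1309 0.06  ] 0.03147549515387184 0.11474455255788067
yaw 28.956036086864376
```

Run:
```python
from h import *
R=down(np.radians(28)); p=np.array([.4605,.1312,.027])
ctrl.goto(p+[0,0,.075],R)
print(ctrl.move_l(p,.08,contact_N=8),ctrl.current_tool_pos())
ctrl.command_gripper(0.0)
print(ctrl.current_t(),ctrl.current_grip_width(),ctrl.current_grasp_force(),ctrl.current_contact_force())
```

```text
False [0.4607 0.1313 0.0274]
8.15 0.37198674957581457 29.9684277176857 [ 0.0757  0.3659 -0.2996]
```

Run:
```python
from h import *
p=np.array(ctrl.current_tool_pos())
ctrl.move_l(p+[0,0,.09],.06); ctrl.sleep(.2)
print(ctrl.current_t(),ctrl.current_grip_width(),ctrl.current_grasp_force(),ctrl.current_contact_force())
np.save("T4.npy",wristT());w=ctrl.read_camera("wrist"); s=ctrl.read_camera("side")
s=cv2.resize(s[150:270,180:290],(352,384),interpolation=cv2.INTER_CUBIC)
cv2.imwrite("pics/w4.png",np.hstack([w[:,50:490],s]))
```

```text
10.0 0.37353778970112167 29.968245327472687 [ 0.2803 -0.0011 -1.8663]
```

View pics/w4.png

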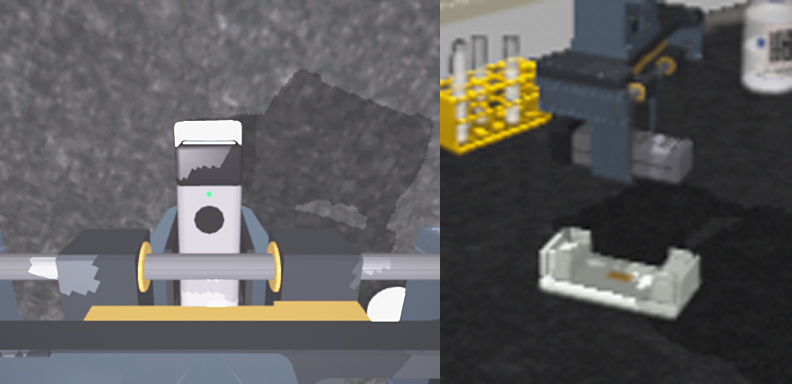

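Run:
```python
from h import *
T=np.load("T4.npy");t=np.array(ctrl.current_tool_pos());R=np.array(ctrl.current_eef_rot())
zt=t[2]+.0176+.015
a,b=[R.T@(onz("wrist",50+u,146,zt,T)-t) for u in(176,242)]
print("nose in tool",a,b); off=(a+b)/2
yaw=np.radians(-7);d=np.array([np.cos(yaw),np.sin(yaw),0])
L=np.array([.728,-.2965,0])-.034*d
n=.059 if abs(off[0]-.059)>.012 else off[0]
p=L-(.10+n)*d; G=down(yaw)
ctrl.move_l([p[0],p[1],t[2]],.12,ori=G)
ctrl.move_l([p[0],p[1],.0424],.06); ctrl.sleep(.5)
print(L,ctrl.current_tool_pos(),ctrl.current_eef_rot(),ctrl.current_t(),ctrl.current_grip_width(),ctrl.current_grasp_force(),ctrl.current_contact_force())
w=ctrl.read_camera("wrist");s=ctrl.read_camera("side");tp=ctrl.read_camera("top")
f=lambda im,x,y:cv2.resize(im[y:y+96,x:x+128],(400,300),interpolation=cv2.INTER_CUBIC)
cv2.imwrite("pics/e5.png",np.vstack([np.hstack([f(tp,260,90),f(s,225,115)]),np.hstack([cv2.resize(w,(400,300)),np.zeros((300,400,3),np.uint8)])]))
```

```text
nose in tool [ 0.0587 -0.0156 -0.0326] [ 0.0587  0.0166 -0.0326]
[ 0.6943 -0.2924  0.    ] [ 0.5368 -0.273   0.0424] [[ 0.9925 -0.1219  0.0001]
 [-0.1219 -0.9925 -0.    ]
 [ 0.0001  0.     -1.    ]] 15.5667 0.3681780008029639 29.96827483177185 [ 0.0486  0.1508 -1.0228]
```

View pics/e5.png

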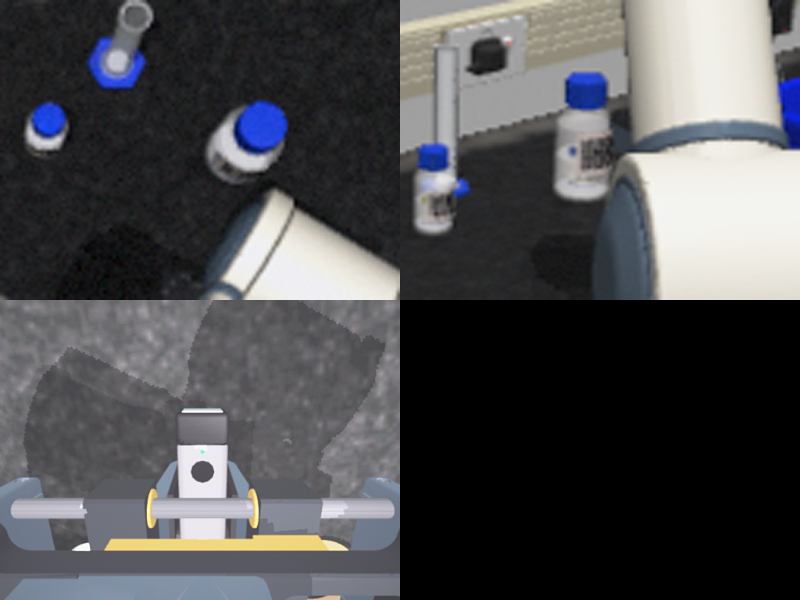

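Run:
```python
from bench import ctrl
print(ctrl.current_dq(),ctrl.current_grasp_force()); print(ctrl.sign_off())
```

```text
[-0.00253703 -0.00366037 -0.03522305 -0.08700211 -0.02810568 -0.03724608] 29.968273043632507
the job is handed in; nothing more can be done
None
```

I handed the job in at about 15.6 s. The scanner is held level and still about 10 cm in front of the larger bottle's barcode and square to it, as far as my measurements show; the verdict was not reported back.

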